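Lock the catch cup into the glass mill and switch it on

ROBOT

A 6-joint arm with a two-finger parallel gripper is mounted at the origin on a cart in front of the work surface, level with it; the furniture and walls round the work are solid. World frame = base frame: x ahead of the robot, y to its left, z up, the work surface at z = 0. Lengths are in m, angles in rad, forces in N, time in s.
With the tool pointing down it reaches from about 0.4 to 0.825 m from the base axis. Payload 7 kg.
Tool frame: the origin (TCP) lies midway between the tips of the shut fingers; the grasp point (between the pads) lies 19 mm behind it; z points along the fingers, y is the line along which they close (so a half turn about z gives the same grasp; the last joint's range is limited). The gripper opens to 88 mm and grips with 3 to 60 N. Pads are 19 mm wide; open, the fingers measure 130 mm over their backs; the gripper's body (78 mm by 193 mm) begins 47 mm behind the grasp point.
Start: joints at [-0.949, 0.359, 0.012, 0, -1.224, -0.288], TCP at [0.221, -0.638, 0.227] pointing down, gripper open.
Joint ranges: [-3.07, 3.07], [-1.43, 2.12], [-1.02, 1.25], [-3.03, 1.67], [-3.05, -0], [-3.03, 3.03]. Speed limits (rad/s): [2.39, 2.39, 3.01, 3.14, 3.14, 3.14].

INTERFACE

Orientations are given as a unit quaternion [w, x, y, z].
In Python, from cell import monitor, vision, robot gives the robot as it stands.
- The arm moves only by the tool jog_arm, never from a script. Its argument "commands" is a list that holds one entry, the list of rows, each a list of 7 numbers: the turn, a rotation vector about the tool's x, y, z in rad, then the shift along the tool's x, y, z in cm, then the finger opening in cm, from 0 to 8.76. In form: [[[rx, ry, rz, tx, ty, tz, gripper], ...]]. A call has exactly 8 rows; each row shifts and turns the commanded pose from where the row before left it, along the tool's axes as they then stand; what a row does not reach is not made up. A row lasts 1/10 s, in which the tool goes at most 50 mm and 8.59 degrees, less where a joint would pass 70% of its speed; a pose out of reach is approached as far as the arm can. A call with a gripper value outside its range is refused whole. The fingers move at their own pace and stop on an object; "squeeze" is the grip in N (left out, the last holds). Time passes only in rows, so rows that do not move let the fingers close, or fill a call up. It gives the time, the measured TCP pose, the force, the opening and the grip force at its end, in the units of the state.
- monitor.observe(): the state, without advancing time (a new reading comes with each control period).
- vision.snapshot(name): name is "scene" or "top" or "wrist"; returns a dict with "img" (420x560x3 uint8, red, green, blue), "fx", "fy", "cx", "cy" (pixels), "eye" and "rotation" of the camera in the world; the wrist camera has in their place "hand_eye" (4x4, takes a point from camera to tool coordinates, whose origin is the TCP and whose axes are the flange's). Camera axes: x right, y down, z forward; pixel columns grow to the right and rows downward; lengths in m; the calibration is good to about 2 mm. A picture is of the moment at which its call begins: read the wrist's pose just before it. There is no depth.
- robot.hand_in(): hands the job in; it is judged then, once.
The state is a dict: "clock": time; "joint_pos": joint angles; "qvel": joint speeds; "joint_torque": joint torques, N m; "ee_pos": TCP position; "tool_rot": TCP orientation; "ft_force": force on the tool from outside, world axes, zero at the start; "torque": the same for the moment, N m; "finger_gap": finger opening in m; "gripper_force": force on a finger pad.
Only numpy, scipy, OpenCV 4.12 (cv2) and the standard library are available. Lean on these libraries where they do the work, as an engineer would, in place of code of your own. Each camera call takes 0.05 s, during which the arm holds its last target. There are 200 camera calls.

TASK

Take the steel catch cup by its handle, lift it up into the collar under the head of the glass mill with its handle at the mill's left-hand mark, and twist the handle round to the mark at the mill's front, where the cup drops home into its locked seat. Only after the cup hangs locked, throw the mill's switch lever fully over to the back (on), and let go of everything; leave the other things on the table where they are.

Things in the scene. Friction and masses are not known exactly. Their poses are not given: they have to be found in the camera images.
- catch_cup: Loose open steel cup, 60 mm diameter, 70 mm high, 0.14 to 0.24 kg, standing upright. Origin: centre of its underside, z up its axis; its handle points along its own -x. Handle: thin steel neck, then a level wooden grip 18 mm wide, 24 mm tall, 76 mm long, 69 to 145 mm from the axis. Three lugs stand out at the rim, one over the handle, one 120 deg to either side.
- cup_grip (a point): Middle of the cup's wooden grip: 105 mm from the cup's axis along the cup's -x, 36 mm above its underside. Pinch it here from above across the 18 mm width.
- cup_lugs (a point): Point on the cup's axis level with the undersides of the lugs, 62 mm above the cup's underside. The lugs are 12 mm wide, 8 mm thick (tops level with the rim) and reach 40 mm from the axis.
- mill: Grey bench mill fixed to the table. Origin: at table height on the head's axis; own x to its back, y to its left; the front (-x) faces the robot. Base plate 12 mm thick (x -90 to 130, y -165 to 65 mm), column behind (from x 70 mm). The head overhangs, 213 mm high; under it a steel collar, 108 mm outside, open below: lower face 118, inner ceiling 145 mm above the table.
- mill_entry (a point): On the black rib on the collar's rim at left-front. The collar's mouth (66 mm wide, 3 mm play round the cup) has three 40 deg notches; the lugs pass up through them when the handle points under this rib: cup yaw 0.96 rad (55 deg) less than the mill's, within 0.15. The lugs clear the ledge above when their undersides are 128 to 137 mm above the table.
- mill_lock (a point): On the other black rib, at the collar's front. With the lugs above the ledge, turn the cup 55 deg counter-clockwise seen from above until the handle points under this rib (cup yaw = mill yaw; the stop comes about 0.09 rad beyond). Here the ledge has pockets 5 mm deep: lower the cup, the lugs drop in and it cannot turn back.
- mill_seat (a point): Point on the collar's axis at the level of the pocket floors, 123 mm above the table: cup_lugs coincides with it when the cup is locked. Axes as mill.
- switch (a joint): Angle of the mill's switch lever in rad: 0 (off) leans 0.5 rad to the mill's front, 1.0 (on) 0.5 rad to its back. Starts between 0 and 0.2; slight friction (under 1.5 N at the tip), stays where left. Pivot 34 mm above the table, at x 0, y -125 mm in the mill's frame, on a small box at the mill's right; swings along the mill's x.
- switch_tip (a point): Centre of the black ball (26 mm diameter) at the end of the switch lever, 75 mm from its pivot; about 100 mm above the table when off.
- tub_blue: Bystander: clear tub of dark blue and brown glass pieces, 118x172x73 mm; it stands on whichever side of the mill the cup does not. Origin: centre of its underside.
- tape: Bystander: roll of masking tape lying flat, 111 mm across, 25 mm high, in front of the mill to the right. Origin: centre of its underside.
- glue: Bystander: white glue bottle with a red nozzle, 59 mm wide, 152 mm high, standing at the mill's right, farther from the robot. Origin: centre of its underside.
Not all that is in view belongs to the job. Of the things that look like the catch_cup, take the one that is nearest to the robot's base at the start.

How it is judged:
On the way:
1. the cup is locked in the collar while the switch is still off (z of cup_lugs in the frame of mill_seat between -0.003 and 0.003 m and horizontal distance between cup_lugs and mill_seat below 0.005 m and angle between the x axis of catch_cup and the x axis of mill, either way round below 0.17 rad and x of cup_grip in the frame of mill below -0.09 m and angle between catch_cup's own z axis and vertical below 0.12 rad and value of joint switch below 0.4 rad), for 0.2 s.
At the end, for the whole second after the job is handed in: The cup hangs at rest in the collar, its lugs down in the pockets (lug level within 3 mm of the seat, axis within 5 mm of the collar's, tilted less than 0.12 rad) with its handle to the mill's front within 0.17 rad, and the switch lever is past 0.85 rad (z of cup_lugs in the frame of mill_seat between -0.003 and 0.003 m and horizontal distance between cup_lugs and mill_seat below 0.005 m and angle between the x axis of catch_cup and the x axis of mill, either way round below 0.17 rad and x of cup_grip in the frame of mill below -0.09 m and angle between catch_cup's own z axis and vertical below 0.12 rad and value of joint switch above 0.85 rad and linear speed of catch_cup below 0.02 m/s and angular speed of catch_cup below 0.2 rad/s); the robot touches nothing.
It fails at once if a bystander (tub, tape roll or glue bottle) was moved by more than 3 cm (distance of any of tub_blue, tape, glue from where it was at the start of the episode above 0.03 m).
It also fails if it takes over 69 s, if anything falls off the work surface, if the arm or the gripper's body presses on something with over 40 N, if the wrist force passes 120 N, or if a joint passes its speed limit or range.

## Working session

There is one attempt and no reset: what is moved stays moved. The work goes in short steps, Python scripts to look and compute and a tool call to move; the robot and the scene stay as the last step left them, time stands still between calls to the robot, and variables do not carry over. Pictures are saved under pics/ and viewed, at most 10 in all, crops included, and the job is handed in when it is done.

Besides the shell and the picture viewer there is one more tool, called after "Emit:" as name([rows], argument=value, ...), one row to a line, values as JSON. jog_arm: Moves the arm, as the interface text tells. Its arguments: {"type":"object","properties":{"commands":{"type":"array","items":{"type":"array","items":{"type":"array","items":{"type":"number"}}}},"squeeze":{"type":"number"}},"required":["commands"]}

```bash
mkdir -p pics; cat > h.py <<'E'
import numpy as np, cv2
from cell import monitor, vision, robot
from scipy.spatial.transform import Rotation as R
def ray(s,u,v,obs=None):
    d=np.array([(u-s['cx'])/s['fx'],(v-s['cy'])/s['fy'],1.])
    if 'eye' in s: return np.array(s['eye']),np.array(s['rotation'])@d
    q=obs['tool_rot'];Rt=R.from_quat([q[1],q[2],q[3],q[0]]).as_matrix()
    H=np.array(s['hand_eye']);return np.array(obs['ee_pos'])+Rt@H[:3,3],Rt@H[:3,:3]@d
def onz(s,u,v,z,obs=None):
    e,d=ray(s,u,v,obs);return e+d*(z-e[2])/d[2]
def save(s,n): cv2.imwrite('pics/'+n,s['img'][:,:,::-1])
E
python3 - <<'E'
from h import *
import pickle
o=monitor.observe();print(o)
a={}
for n in('scene','top'):
    s=vision.snapshot(n);save(s,n+'1.png');a[n]=s;print(n,s['eye'],s['fx'],s['rotation'])
pickle.dump(a,open('a.pkl','wb'))
E
```

```text
{'clock': 0.0, 'joint_pos': array([-9.48890122e-01,  3.59374440e-01,  1.10915886e-02, -3.90549675e-04,
       -1.22409364e+00, -2.88078481e-01]), 'qvel': array([-0.00192642, -0.00214553,  0.0002751 , -0.00071904, -0.00031387,
        0.00080935]), 'joint_torque': array([-3.76070716e-05, -5.82720244e+01,  2.93048662e+01,  6.99722528e+00,
        6.72475944e-03, -1.51710210e-04]), 'ee_pos': array([ 0.22099255, -0.63729202,  0.2256377 ]), 'tool_rot': array([-1.82282667e-04, -1.66074268e-01,  9.86112914e-01,  7.90390014e-04]), 'ft_force': array([-0.45797688,  0.7585665 , -0.18116305]), 'torque': array([ 0.00330837, -0.03172674, -0.01713195]), 'gripper_force': 0.0, 'finger_gap': 0.08771475070667446}
scene [-0.32013468  0.72158426  0.83564027] 406.5319954126215 [ 0.21251055 -0.39208091  0.78619153 -0.42780218]
top [0.44841461 0.08003377 1.67671858] 502.387147182827 [ 0.02970799 -0.70056064  0.71253454 -0.02503533]
```

View pics/top1.png

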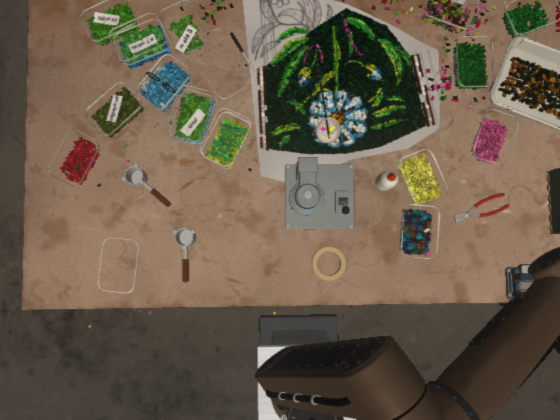

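View pics/scene1.png

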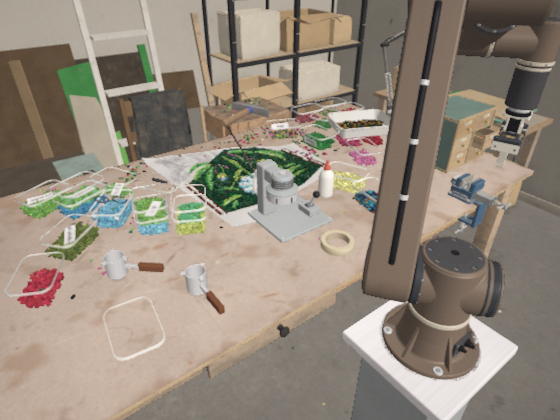

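The top view shows two cups: A at pixel (185,238) with its handle pointing down to (185,270), and B at (135,175) with its handle towards (160,195). The mill is at (308,195), its switch ball at (345,210), the tape at (329,263), the glue at (387,180) and the blue tub at (417,232). A looks nearer the base, so I'll measure both and enlarge a crop to confirm.

```bash
sed -i "s/np.array(s\['rotation'\])@d/rm(s['rotation'])@d/; s/^def ray/def rm(q): q=np.array(q); return R.from_quat([q[1],q[2],q[3],q[0]]).as_matrix() if q.shape==(4,) else q\ndef ray/" h.py
python3 - <<'E'
from h import *
import pickle
a=pickle.load(open('a.pkl','rb'));t=a['top'];s=a['scene']
for n,u,v,z in [('A',185,238,.07),('Ahandle',185,270,.036),('B',135,175,.07),('head',308,195,.213),('ball',345,210,.1),('tape',329,263,.012),('base',300,350,0)]: 
    p=onz(t,u,v,z);print(n,p.round(3),np.hypot(*p[:2]).round(3))
hsv=cv2.cvtColor(t['img'],cv2.COLOR_RGB2HSV)
c=t['img'][140:300,100:375];cv2.imwrite('pics/c.png',cv2.resize(c,None,fx=2.9,fy=2.9,interpolation=cv2.INTER_CUBIC)[:,:,::-1])
E
```

```text
A [0.506 0.38  0.07 ] 0.633
Ahandle [0.403 0.386 0.036] 0.559
B [0.713 0.541 0.07 ] 0.895
head [ 0.621 -0.008  0.213] 0.621
ball [ 0.585 -0.13   0.1  ] 0.599
tape [ 0.418 -0.085  0.012] 0.426
base [0.135 0.016 0.   ] 0.136
```

View pics/c.png

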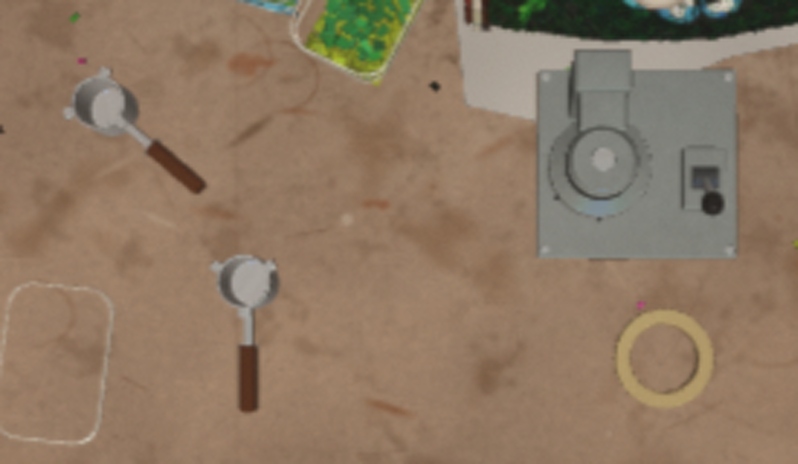

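The crop shows A (crop pixel 248,282), handle pointing at the robot, and B (105,105). They look alike, and A is 0.63 m from the base against 0.90 m for B, so A is the one to take. The mill plate's corners are near crop (538,70), (737,70), (737,258) and (537,258).

```bash
python3 - <<'E'
from h import *
import pickle
a=pickle.load(open('a.pkl','rb'));t=a['top'];im=t['img']
hsv=cv2.cvtColor(im,cv2.COLOR_RGB2HSV).astype(int);i=im.astype(int)
# wooden grip of A
w=np.zeros(im.shape[:2],np.uint8);w[245:290,170:200]=((hsv[...,2]<120)&(i[...,0]-i[...,2]>20))[245:290,170:200]
n,l,st,ce=cv2.connectedComponentsWithStats(w);k=1+np.argmax(st[1:,4]);print('grip',st[k],ce[k])
pts=np.argwhere(l==k)[:,::-1]
P=np.array([onz(t,u,v,.048)for u,v in pts]);c=P[:,:2].mean(0);ev,V=np.linalg.eigh(np.cov((P[:,:2]-c).T));d=V[:,1]*np.sign(V[0,1])
q=(P[:,:2]-c)@d;q2=(P[:,:2]-c)@V[:,0];print('grip c',c,'yaw',np.arctan2(d[1],d[0]),'len',np.ptp(q),np.ptp(q2))
print('cup axis from grip',c+d*.107)
# cup metal: not brown
m=np.zeros_like(w);m[224:252,168:200]=(np.abs(i[...,0]-i[...,2])<25)[224:252,168:200]
yx=np.argwhere(m);print('cup bbox',yx.min(0),yx.max(0),yx.mean(0))
# plate
g=np.zeros_like(w);g[155:240,275:365]=((i[...,2]-i[...,0]>-5))[155:240,275:365]
g=cv2.morphologyEx(g,cv2.MORPH_OPEN,np.ones((3,3)));
cs,_=cv2.findContours(g,0,2);C=max(cs,key=cv2.contourArea)
r=cv2.minAreaRect(C);b=cv2.boxPoints(r);print('plate px',b.round(1))
B=np.array([onz(t,u,v,.012)for u,v in b])[:,:2];print(B.round(4));
for j in range(4):
  e=B[(j+1)%4]-B[j];print(np.linalg.norm(e).round(4),np.arctan2(e[1],e[0]).round(4))
bm=np.zeros_like(w);bm[200:220,335:357]=(hsv[...,2]<50)[200:220,335:357];yx=np.argwhere(bm);u,v=yx.mean(0)[::-1];print('ball',u,v,len(yx),onz(t,u,v,.1),)
E
```

```text
grip [182 247   7  35 172] [185.15697674 268.71511628]
grip c [0.40781025 0.38359865] yaw -0.03807648897552406 len 0.10961678274688916 0.02188958721957051
cup axis from grip [0.51473269 0.37952545]
cup bbox [228 173] [251 195] [237.35243553 184.71346705]
plate px [[297.6 208.2]
 [316.8 205.6]
 [317.8 212.7]
 [298.6 215.3]]
[[ 0.601   0.0152]
 [ 0.6085 -0.0488]
 [ 0.5848 -0.0514]
 [ 0.5774  0.0125]]
0.0644 -1.455
0.0238 -3.0327
0.0644 1.6865
0.0238 0.1119
ball 345.2142857142857 209.39285714285714 28 [ 0.58655908 -0.13103086  0.1       ]
```

```bash
python3 - <<'E'
from h import *
import pickle
a=pickle.load(open('a.pkl','rb'));t=a['top'];im=t['img']
i=im.astype(int);print(i[225,300],i[180,290],i[225,350],i[240,300])
hsv=cv2.cvtColor(im,cv2.COLOR_RGB2HSV).astype(int)
def edge(vals):  # subpixel location of half-crossing of R-B from table to plate
    h=(vals.max()+vals.min())/2;k=np.where(np.diff(np.sign(vals-h)))[0];return k,h
rb=(i[...,0]-i[...,2])
g=((rb<20)&(hsv[...,2]>90)).astype(np.uint8)
# bottom, left, right edges by fitted lines
bot=[(u,max(v for v in range(215,240) if g[v,u])) for u in range(290,350)]
lef=[(min(u for u in range(278,300) if g[v,u]),v) for v in range(180,226)]
rig=[(max(u for u in range(340,365) if g[v,u]),v) for v in range(170,226)]
for n,L,off in(('bot',bot,(0,.5)),('left',lef,(-.5,0)),('right',rig,(.5,0))):
    P=np.array([onz(t,u+off[0],v+off[1],.012)[:2] for u,v in L],np.float32)
    vx,vy,x,y=cv2.fitLine(P,cv2.DIST_HUBER,0,.001,.001).ravel();print(n,np.arctan2(vy,vx).round(4),x,y,'res',np.abs((P-[x,y])@[-vy,vx]).max().round(4))
for u,v in[(285.5,164.1),(354.1,164.1),(285.2,229),(354.1,229)]:print(onz(t,u,v,.012)[:2].round(4))
E
```

```text
[133 132 125] [127 127 122] [143 141 135] [152 125 101]
bot 1.5538 0.5324127 -0.041995864 res 0.0
left -0.0181 0.62889415 0.058355127 res 0.0033
right -0.0287 0.6339982 -0.17146717 res 0.0
[0.75   0.0528]
[ 0.7459 -0.1767]
[0.5325 0.0578]
[ 0.5286 -0.1704]
```

Emit:
jog_arm([
  [[0,0,-0.149,0,0,-1.2,8.7],[0,0,-0.149,0,0,-1.2,8.7],[0,0,-0.149,0,0,-1.2,8.7],[0,0,-0.149,0,0,-1.2,8.7],[0,0,-0.149,0,0,-1.2,8.7],[0,0,-0.149,0,0,-1.2,8.7],[0,0,-0.149,0,0,-1.2,8.7],[0,0,-0.149,0,0,-1.2,8.7]],
])

```text
clock: 0.9
ee_pos: [0.2211, -0.6375, 0.3225]
tool_rot: [0.0, -0.693, 0.721, 0.0]
ft_force: [-0.2, -0.6, -0.0]
finger_gap: 0.0871
gripper_force: 0.0
```

Emit:
jog_arm([
  [[0,0,-0.149,0,0,0,8.7],[0,0,-0.149,0,0,0,8.7],[0,0,-0.149,0,0,0,8.7],[0,0,-0.149,0,0,0,8.7],[0,0,-0.149,0,0,0,8.7],[0,0,-0.149,0,0,0,8.7],[0,0,-0.149,0,0,0,8.7],[0,0,-0.149,0,0,0,8.7]],
])

```text
clock: 1.7
ee_pos: [0.2211, -0.6375, 0.322]
tool_rot: [-0.0, 0.978, -0.207, -0.0]
ft_force: [-1.1, 0.2, -0.5]
finger_gap: 0.0869
gripper_force: 0.0
```

Emit:
jog_arm([
  [[0,0,-0.149,0,0,0,8.7],[0,0,-0.149,0,0,0,8.7],[0,0,-0.09,0,0,0,8.7],[0,0,0,2.2,-4.2,0,8.7],[0,0,0,2.2,-4.2,0,8.7],[0,0,0,2.2,-4.2,0,8.7],[0,0,0,2.2,-4.2,0,8.7],[0,0,0,2.2,-4.2,0,8.7]],
])

```text
clock: 2.5
ee_pos: [0.3389, -0.43, 0.3222]
tool_rot: [-0.0, 1.0, -0.018, -0.0]
ft_force: [1.1, -0.7, 0.8]
finger_gap: 0.0871
gripper_force: 0.0
```

Emit:
jog_arm([
  [[0,0,0,1.2,-4.7,0,8.7],[0,0,0,1.2,-4.7,0,8.7],[0,0,0,1.2,-4.7,0,8.7],[0,0,0,1.2,-4.7,0,8.7],[0,0,0,1,-4.7,0,8.7],[0,0,0,1,-4.7,0,8.7],[0,0,0,1,-4.7,0,8.7],[0,0,0,0,-4.7,0,8.7]],
])

```text
clock: 3.3
ee_pos: [0.4302, -0.0568, 0.3223]
tool_rot: [0.0, 1.0, -0.018, -0.0]
ft_force: [1.5, -0.3, 0.7]
finger_gap: 0.087
gripper_force: 0.0
```

```bash
python3 - <<'E'
from h import *
import pickle
o=monitor.observe();s=vision.snapshot('wrist');save(s,'w1.png');pickle.dump((o,s),open('w1.pkl','wb'))
print(o['clock'],o['ee_pos'],o['joint_pos'].round(2),s['fx'],np.round(s['hand_eye'],3))
E
```

```text
3.3 [ 0.4302005  -0.05681792  0.32230984] [ 0.33 -0.11 -0.32 -0.   -1.36  1.21] 330.5296673185116 [[ 0.001 -0.96  -0.28   0.076]
 [ 1.     0.001  0.001 -0.001]
 [-0.    -0.28   0.96  -0.158]
 [ 0.     0.     0.     1.   ]]
```

View pics/w1.png

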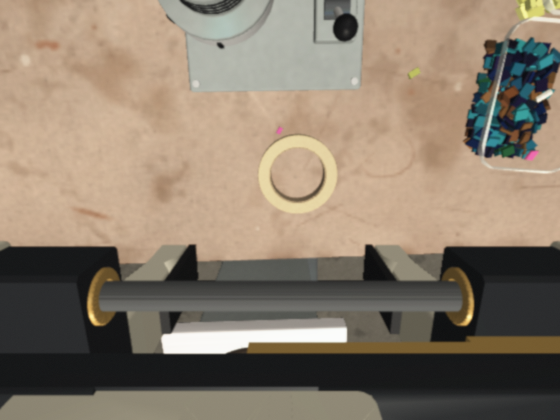

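The wrist view shows the mill plate's front corners at (190,91) and (361,89), the collar at upper left with the front rib at (221,45), the switch ball at (345,27) and the tape at (298,174). I'll move forward to see the whole head and measure it, then go over the cup.

Emit:
jog_arm([
  [[0,0,0,4.5,-1.5,0,8.7],[0,0,0,4.5,-1.5,0,8.7],[0,0,0,4.5,-1.5,0,8.7],[0,0,0,2.5,-1,0,8.7],[0,0,0,0,0,0,8.7],[0,0,0,0,0,0,8.7],[0,0,0,0,0,0,8.7],[0,0,0,0,0,0,8.7]],
])

```text
clock: 4.15
ee_pos: [0.5911, -0.01, 0.3233]
tool_rot: [-0.0, 1.0, -0.018, 0.0]
ft_force: [-0.5, -0.5, 0.7]
finger_gap: 0.0869
gripper_force: 0.0
```

```bash
python3 - <<'E'
from h import *
import pickle
o=monitor.observe();s=vision.snapshot('wrist');save(s,'w2.png');pickle.dump((o,s),open('w2.pkl','wb'))
print(o['clock'],o['ee_pos'])
E
```

```text
4.15 [ 0.59112725 -0.00997284  0.32325608]
```

View pics/w2.png

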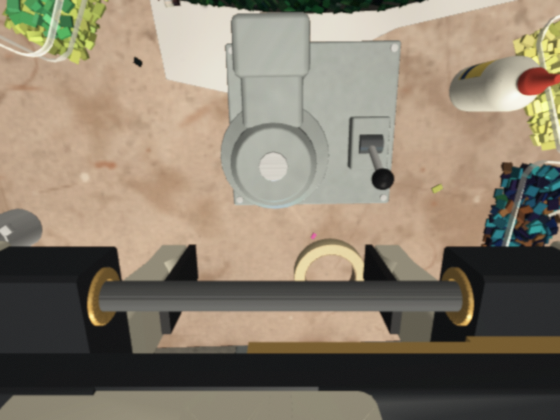

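Emit:
jog_arm([
  [[0,0,0,-2,-4.5,0,8.7],[0,0,0,-2,-4.5,0,8.7],[0,0,0,-2,-4.5,0,8.7],[0,0,0,-2,-4.5,0,8.7],[0,0,0,-2,-4.5,0,8.7],[0,0,0,-2,-4.5,0,8.7],[0,0,0,-2,-4.5,0,8.7],[0,0,0,0,-4.5,0,8.7]],
])

```text
clock: 5.0
ee_pos: [0.4625, 0.3565, 0.3245]
tool_rot: [-0.001, 1.0, -0.017, 0.001]
ft_force: [1.0, 0.4, 0.5]
finger_gap: 0.0871
gripper_force: 0.0
```

Emit:
jog_arm([
  [[0,0,0,0,-3,2,8.7],[0,0,0,0,0,4,8.7],[0,0,0,0,0,4,8.7],[0,0,0,0,0,2,8.7],[0,0,0,0,0,0,8.7],[0,0,0,0,0,0,8.7],[0,0,0,0,0,0,8.7],[0,0,0,0,0,0,8.7]],
])

```text
clock: 5.8
ee_pos: [0.4665, 0.3857, 0.2045]
tool_rot: [-0.001, 1.0, -0.018, 0.001]
ft_force: [-0.5, 0.1, -0.3]
finger_gap: 0.0867
gripper_force: 0.0
```

```bash
python3 - <<'E'
from h import *
import pickle
o=monitor.observe();s=vision.snapshot('wrist');save(s,'w3.png');pickle.dump((o,s),open('w3.pkl','wb'))
print(o['clock'],o['ee_pos'])
E
```

```text
5.8 [0.46648435 0.38573232 0.20453329]
```

View pics/w3.png

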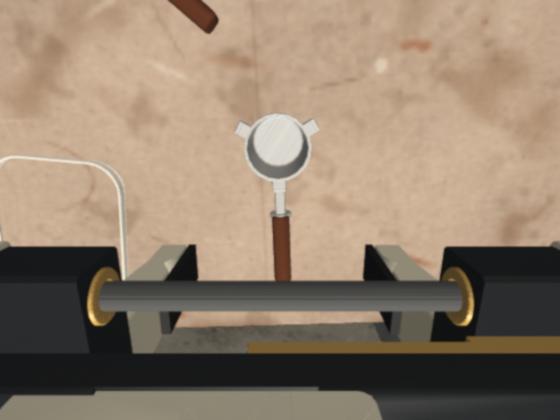

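w2 shows the mill's head disc at about (273,168), the plate's right edge from (397,42) to (386,203) and the switch ball at (382,179). w3 shows cup A's rim circle at about (278,147) and its wooden grip from (281,212) to (283,283).

```bash
python3 - <<'E'
from h import *
import pickle
o,s=pickle.load(open('w3.pkl','rb'));im=s['img'];i=im.astype(int);g=cv2.cvtColor(im,cv2.COLOR_RGB2GRAY)
# rim: non-brown mask
m=np.zeros_like(g);m[105:205,225:330]=(((i[...,0]-i[...,2])<22))[105:205,225:330]
m=cv2.morphologyEx(m,cv2.MORPH_CLOSE,np.ones((5,5)));m=cv2.morphologyEx(m,cv2.MORPH_OPEN,cv2.getStructuringElement(2,(25,25)))
C=max(cv2.findContours(m,0,1)[0],key=cv2.contourArea);e=cv2.fitEllipse(C);print('rim',e)
rim=onz(s,*e[0],.07,o);print('rim',rim, 'dia',e[1][0]/s['fx']*(.2045+.158-.07),e[1][1]/s['fx']*(.2045+.158-.07))
P=[]
for v in range(222,276,3):
    us=np.where((g[v,265:300]<75))[0]+265;P.append([us.min(),us.max(),v])
P=np.array(P);print(P[::5].tolist())
W=np.array([onz(s,(a+b)/2,v,.048,o)[:2] for a,b,v in P],np.float32);vx,vy,x,y=cv2.fitLine(W,cv2.DIST_HUBER,0,.001,.001).ravel()
print('grip line yaw',np.arctan2(vy,vx),x,y,'dy of line at rim x',y+(rim[0]-x)*vy/vx)
for v in(212,283):print('grip end',onz(s,282,v,.048,o))
th=np.arctan2(rim[1]-y,rim[0]-x);print('yaw rim-grip',th)
o,s=pickle.load(open('w2.pkl','rb'));im=s['img'];g=cv2.cvtColor(im,cv2.COLOR_RGB2GRAY);i=im.astype(int)
for nm,roi,rr in(('head',(100,225,210,340),(35,65)),('cap',(145,190,250,300),(10,20))):
    r=g[roi[0]:roi[1],roi[2]:roi[3]];c=cv2.HoughCircles(cv2.GaussianBlur(r,(3,3),0),cv2.HOUGH_GRADIENT,1,5,param1=80,param2=12,minRadius=rr[0],maxRadius=rr[1])
    for u,v,q in c[0][:4]:
        for z in((.213,)if nm=='head' else(.213,.22)): p=onz(s,u+roi[2],v+roi[0],z,o);print(nm,u+roi[2],v+roi[0],q,p.round(4),'rad',q/s['fx']*(.3233+.158-z))
pl=((i[...,0]-i[...,2])<20)&(g>85)
def ln(n,L):
    P=np.array([onz(s,u,v,.012,o)[:2] for u,v in L],np.float32);vx,vy,x,y=cv2.fitLine(P,cv2.DIST_HUBER,0,.001,.001).ravel();print(n,'slope',(np.arctan2(vy,vx)).round(4),x,y,np.abs((P-[x,y])@[-vy,vx]).max())
ln('right',[(390+np.where(~pl[v,390:410] if v<120 else ~pl[v,380:410])[0][0]-.5+(0 if v<120 else -10),v) for v in range(50,120,4)])
ln('front',[(u,195+np.where(~pl[195:220,u])[0][0]-.5) for u in range(325,365,4)])
b=np.argwhere(g[165:195,365:400]<35).mean(0)[::-1]+[365,165];print('ball',b,onz(s,*b,.1,o))
E
```

```text
rim ((277.36981201171875, 146.8726043701172), (66.34616088867188, 67.21507263183594), 8.761327743530273)
rim [0.51187785 0.38719918 0.07      ] dia 0.058712587639632004 0.05948152522680046
[[273, 288, 222], [274, 288, 237], [274, 288, 252], [275, 289, 267]]
grip line yaw -0.0023083547 0.40568963 0.3872701 dy of line at rim x 0.38702497245439915
grip end [0.4454395  0.38525632 0.048     ]
grip end [0.36671167 0.38784051 0.048     ]
yaw rim-grip -0.0006677641429336162
head 272.5 165.5 37.5 [ 0.6241 -0.0046  0.213 ] rad 0.03043978
head 276.5 161.5 41.4 [ 0.6272 -0.008   0.213 ] rad 0.033605516
head 267.5 162.5 48.6 [ 6.266e-01 -6.000e-04  2.130e-01] rad 0.03944995
head 277.5 151.5 50.6 [ 0.6352 -0.0091  0.213 ] rad 0.041073408
cap 272.5 167.5 13.8 [ 0.6224 -0.0045  0.213 ] rad 0.011201838
cap 272.5 167.5 13.8 [ 0.6236 -0.0047  0.22  ] rad 0.010909581
right slope -0.017 0.6950172 -0.16907734 0.0006108586
front slope 1.5362 0.533789 -0.1003009 4.2957254e-08
ball [382.08118081 177.65682657] [ 0.58735041 -0.12892147  0.1       ]
```

Emit:
jog_arm([
  [[0,0,-0.036,0,0,0,8.7],[0,0,0,-3,0,3,8.7],[0,0,0,-2.95,-0.15,4,8.7],[0,0,0,0,0,4,8.7],[0,0,0,0,0,4,8.7],[0,0,0,0,0,2.5,6],[0,0,0,0,0,1.2,4.5],[0,0,0,0,0,0,4]],
], squeeze=60)

```text
clock: 6.65
ee_pos: [0.4062, 0.3862, 0.0147]
tool_rot: [0.001, 1.0, 0.0, -0.0]
ft_force: [-0.1, -0.4, 0.6]
finger_gap: 0.0688
gripper_force: 0.0
```

Emit:
jog_arm([
  [[0,0,0,0,0,0,3],[0,0,0,0,0,0,2.4],[0,0,0,0,0,0,1.5],[0,0,0,0,0,0,1],[0,0,0,0,0,0,1],[0,0,0,0,0,0,1],[0,0,0,0,0,0,1],[0,0,0,0,0,0,1]],
], squeeze=60)

```text
clock: 7.45
ee_pos: [0.4064, 0.3868, 0.0156]
tool_rot: [-0.0, 1.0, 0.0, 0.0]
ft_force: [-0.6, -0.5, 1.0]
finger_gap: 0.0175
gripper_force: 60.0
```

Emit:
jog_arm([
  [[0,0,0,0,0,-1,1],[0,0,0,0,0,-2,1],[0,0,0,0,0,-2,1],[0,0,0,0,0,0,1],[0,0,0,0,0,0,1],[0,0,0,0,0,0,1],[0,0,0,0,0,0,1],[0,0,0,0,0,0,1]],
])

```text
clock: 8.25
ee_pos: [0.4061, 0.3862, 0.0648]
tool_rot: [0.001, 1.0, 0.0, -0.0]
ft_force: [-0.1, 1.0, -1.9]
finger_gap: 0.0175
gripper_force: 60.0
```

```bash
python3 - <<'E'
from h import *
import pickle
o=monitor.observe();s=vision.snapshot('scene');w=vision.snapshot('wrist')
pickle.dump((o,s,w),open('g1.pkl','wb'));print(o['clock'],o['ee_pos'],o['joint_pos'].round(2))
c=s['img'][150:350,90:300];a=cv2.resize(c,(399,380),interpolation=2)
b=cv2.resize(w['img'][60:300,150:410],(400,369),interpolation=2);z=np.zeros((380,799,3),np.uint8);z[:,:399]=a;z[:369,399:]=b
cv2.imwrite('pics/g1.png',z[:,:,::-1])
im=w['img'];i=im.astype(int);g=cv2.cvtColor(im,cv2.COLOR_RGB2GRAY)
m=np.zeros_like(g);m[60:240,200:360]=(((i[...,0]-i[...,2])<22))[60:240,200:360]
m=cv2.morphologyEx(m,cv2.MORPH_CLOSE,np.ones((5,5)));m=cv2.morphologyEx(m,cv2.MORPH_OPEN,cv2.getStructuringElement(2,(31,31)))
C=max(cv2.findContours(m,0,1)[0],key=cv2.contourArea);e=cv2.fitEllipse(C);print('rim',e)
z=o['ee_pos'][2]+.0544;print(onz(w,*e[0],z,o)-o['ee_pos'],'dia',e[1][1]/w['fx']*(.158-.0544))
E
```

```text
8.25 [0.40614339 0.38619147 0.06479512] [ 1.11  0.33 -0.44 -0.   -0.8   0.46]
rim ((279.607177734375, 93.93509674072266), (94.84323120117188, 133.5118865966797), 90.2870101928711)
[0.08046852 0.00069897 0.0544    ] dia 0.041847473370936805
```

View pics/g1.png

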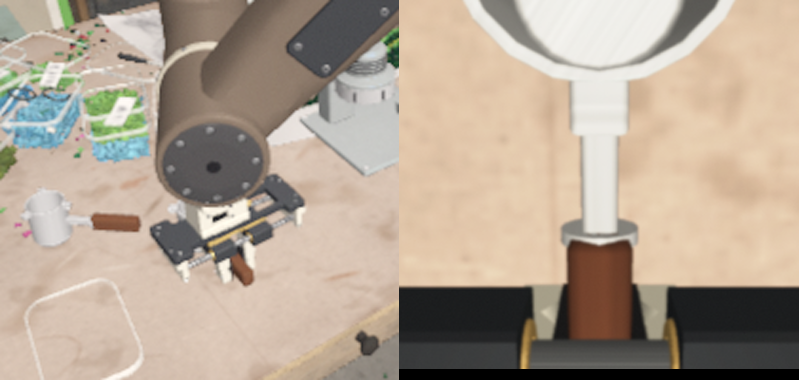

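The scene crop shows no camera housing on the gripper. The wrist crop shows the cup held straight by its grip. I'll fit the rim over the full region to get the held offset and any tilt.

```bash
python3 - <<'E'
from h import *
import pickle
from scipy.optimize import least_squares
o,s,w=pickle.load(open('g1.pkl','rb'));im=w['img'];i=im.astype(int);g=cv2.cvtColor(im,cv2.COLOR_RGB2GRAY)
m=((i[...,0]-i[...,2])<22).astype(np.uint8);m[150:]=0;m[:,:150]=0;m[:,410:]=0
P=[]
for v in range(25,108,3):
    us=np.where(m[v])[0]
    if len(us): P+= [(us.min()-.5,v),(us.max()+.5,v)]
for u in list(range(225,262,3))+list(range(298,335,3)):
    vs=np.where(m[:,u])[0]
    if len(vs): P.append((u,vs.max()+.5))
P=np.array(P);print(P[:6].tolist(),P[40:60:4].tolist())
E0,_=ray(w,0,0,o)
D=np.array([ray(w,u,v,o)[1] for u,v in P])
def f(x): # circle r=30 at offset (x,y) at height h, tilt about tool y
    n=np.array([-np.sin(x[3]),0,-np.cos(x[3])])*-1
    c=o['ee_pos']+np.array([x[0],x[1],x[2]])
    t=((c-E0)@n)/(D@n);return np.linalg.norm(E0+D*t[:,None]-c,axis=1)-.03
for fix in(0,1):
    r=least_squares((lambda y:f([*y,0]))if fix else f,[.1055,0,.0544] if fix else [.1055,0,.0544,0],loss='soft_l1',f_scale=.0005);print(r.x.round(4),np.abs(r.fun).mean())
E
```

```text
[[178.5, 25.0], [380.5, 25.0], [178.5, 28.0], [380.5, 28.0], [179.5, 31.0], [379.5, 31.0]] [[211.5, 85.0], [217.5, 91.0], [225.5, 97.0], [236.5, 103.0], [225.0, 96.5]]
[0.1048 0.0007 0.0502 0.0467] 0.000239375639865715
[0.1048 0.0007 0.0506] 0.0002408224241098651
```

Emit:
jog_arm([
  [[0,0,0.14,0,0,0.3,1],[0,0,0.14,0,0,0.3,1],[0,0,0.14,0,0,0.3,1],[0,0,0.14,0,0,0.3,1],[0,0,0.14,0,0,0.3,1],[0,0,0.14,0,0,0.2,1],[0,0,0.14,0,0,0.2,1],[0,0,0,0,0,0,1]],
])

```text
clock: 9.15
ee_pos: [0.4062, 0.3865, 0.0461]
tool_rot: [0.0, 0.882, -0.472, -0.0]
ft_force: [-0.3, -0.4, -1.8]
finger_gap: 0.0179
gripper_force: 60.0
```

Emit:
jog_arm([
  [[0,0,0,2,0.4,0,1],[0,0,0,4,0.6,0,1],[0,0,0,4,0.6,0,1],[0,0,0,4,0.6,0,1],[0,0,0,4,0.6,0,1],[0,0,0,4,0.5,0,1],[0,0,0,4,0.4,0,1],[0,0,0,2,0,0,1]],
])

```text
clock: 9.95
ee_pos: [0.5322, 0.1303, 0.0466]
tool_rot: [0.0, 0.883, -0.47, -0.0]
ft_force: [-0.2, -1.0, -1.5]
finger_gap: 0.0176
gripper_force: 60.0
```

Emit:
jog_arm([
  [[0,0,0,2,0,0,1],[0,0,0,2,0,0,1],[0,0,0,1,0,0,1],[0,0,0,0,0,0,1],[0,0,0,0,0,0,1],[0,0,0,0,0,0,1],[0,0,0,0,0,0,1],[0,0,0,0,0,0,1]],
])

```text
clock: 10.75
ee_pos: [0.5593, 0.0925, 0.0466]
tool_rot: [-0.0, 0.883, -0.47, 0.0]
ft_force: [-0.6, 0.6, -3.0]
finger_gap: 0.0176
gripper_force: 60.0
```

```bash
cat > plan.py <<'E'
from h import *
import sys
# usage: plan.py cupyaw : shift in tool axes to put cup axis on mill axis
AX=np.array([.6236,-.0045]);L=.1052
y=float(sys.argv[1]);o=monitor.observe();q=o['tool_rot'];M=rm(q);cur=np.arctan2(M[1,0],M[0,0])
d=AX-L*np.array([np.cos(y),np.sin(y)])-o['ee_pos'][:2]
print('t',o['clock'],'yaw',cur.round(4),'tilt',(M[:2,2]).round(4),'pos',o['ee_pos'].round(4),'lugz',(o['ee_pos'][2]+.0464).round(4))
print('rz',cur-y,'shift cm after turn', 100*(d@[np.cos(y),np.sin(y)]),100*(d@[np.sin(y),-np.cos(y)]),'F',o['ft_force'].round(1),'T',o['torque'].round(2),'j',o['joint_pos'].round(2))
E
python3 plan.py -0.98
```

```text
t 10.75 yaw -0.9786 tilt [0.     0.0001] pos [0.5593 0.0925 0.0466] lugz 0.093
rz 0.0013919591954079102 shift cm after turn 1.119284774835514 0.06735305147566545 F [-0.6  0.6 -3. ] T [0.21 0.25 0.04] j [ 0.51  0.36 -0.45 -0.   -0.76  0.08]
```

Emit:
jog_arm([
  [[0,0,0,0.6,0.07,0,1],[0,0,0,0.5,0,0,1],[0,0,0,0,0,-0.5,1],[0,0,0,0,0,-0.5,1],[0,0,0,0,0,-0.4,1],[0,0,0,0,0,0,1],[0,0,0,0,0,0,1],[0,0,0,0,0,0,1]],
])

```text
clock: 11.55
ee_pos: [0.5649, 0.0825, 0.0605]
tool_rot: [0.0, 0.882, -0.471, -0.0]
ft_force: [-0.6, -0.4, -2.0]
finger_gap: 0.0177
gripper_force: 60.0
```

Emit:
jog_arm([
  [[0,0,0,0,0,-0.3,1],[0,0,0,0,0,-0.3,1],[0,0,0,0,0,-0.2,1],[0,0,0,0,0,0,1],[0,0,0,0,0,0,1],[0,0,0,0,0,0,1],[0,0,0,0,0,0,1],[0,0,0,0,0,0,1]],
])

```text
clock: 12.35
ee_pos: [0.565, 0.0825, 0.0684]
tool_rot: [0.0, 0.882, -0.471, -0.0]
ft_force: [-0.1, 0.6, -2.2]
finger_gap: 0.018
gripper_force: 60.0
```

```bash
python3 plan.py -0.98
```

```text
t 12.35 yaw -0.9798 tilt [-0.0002 -0.0001] pos [0.565  0.0825 0.0684] lugz 0.1148
rz 0.00022485360341328864 shift cm after turn -0.03435155700775392 -0.022309755600232743 F [-0.1  0.6 -2.2] T [0.12 0.26 0.02] j [ 0.49  0.34 -0.42 -0.   -0.81  0.1 ]
```

Emit:
jog_arm([
  [[0,0,0,0,0,-0.3,1],[0,0,0,0,0,-0.3,1],[0,0,0,0,0,-0.2,1],[0,0,0,0,0,0,1],[0,0,0,0,0,0,1],[0,0,0,0,0,0,1],[0,0,0,0,0,0,1],[0,0,0,0,0,0,1]],
])

```text
clock: 13.15
ee_pos: [0.565, 0.0825, 0.0765]
tool_rot: [0.0, 0.882, -0.471, -0.0]
ft_force: [0.2, -1.0, -2.1]
finger_gap: 0.018
gripper_force: 60.0
```

Emit:
jog_arm([
  [[0,0,0,0,0,-0.3,1],[0,0,0,0,0,-0.3,1],[0,0,0,0,0,-0.2,1],[0,0,0,0,0,0,1],[0,0,0,0,0,0,1],[0,0,0,0,0,0,1],[0,0,0,0,0,0,1],[0,0,0,0,0,0,1]],
])

```text
clock: 13.95
ee_pos: [0.565, 0.0825, 0.0845]
tool_rot: [0.0, 0.882, -0.471, -0.0]
ft_force: [-0.8, -1.1, -1.7]
finger_gap: 0.0178
gripper_force: 60.0
```

```bash
python3 plan.py -0.98
```

```text
t 13.95 yaw -0.9798 tilt [-0.0002 -0.    ] pos [0.565  0.0825 0.0845] lugz 0.1309
rz 0.00021105160330181505 shift cm after turn -0.034050748384349586 -0.019420821696746627 F [-0.8 -1.1 -1.7] T [ 0.18  0.22 -0.02] j [ 0.49  0.32 -0.4  -0.   -0.85  0.1 ]
```

Emit:
jog_arm([
  [[0,0,0,0,0,-0.2,1],[0,0,0,0,0,0,1],[0,0,-0.04,0.01,0.42,0,1],[0,0,-0.04,0.01,0.42,0,1],[0,0,-0.04,0.01,0.42,0,1],[0,0,-0.04,0.01,0.42,0,1],[0,0,0,0,0,0,1],[0,0,0,0,0,0,1]],
])

```text
clock: 14.75
ee_pos: [0.5521, 0.072, 0.0867]
tool_rot: [-0.0, 0.917, -0.399, 0.0]
ft_force: [-0.4, 0.3, -2.3]
finger_gap: 0.0175
gripper_force: 60.0
```

```bash
python3 plan.py -0.82
```

```text
t 14.75 yaw -0.821 tilt [0.0003 0.0001] pos [0.5521 0.072  0.0867] lugz 0.1331
rz -0.000976867536973569 shift cm after turn -0.04925933552089505 -0.0033243393956147414 F [-0.4  0.3 -2.3] T [ 0.15  0.27 -0.  ] j [ 0.48  0.3  -0.43  0.   -0.84  0.27]
```

Emit:
jog_arm([
  [[0,0,-0.08,-0.02,0.84,0,1],[0,0,-0.08,0.03,0.84,0,1],[0,0,-0.08,0.03,0.84,0,1],[0,0,-0.08,0.03,0.84,0,1],[0,0,-0.08,0.04,0.84,0,1],[0,0,-0.08,0.04,0.84,0,1],[0,0,-0.08,0.03,0.84,0,1],[0,0,0,0,0,0,1]],
])

```text
clock: 15.55
ee_pos: [0.5215, 0.0221, 0.0866]
tool_rot: [0.0, 0.992, -0.13, -0.0]
ft_force: [-0.5, -0.5, -1.8]
finger_gap: 0.0175
gripper_force: 60.0
```

```bash
python3 plan.py -0.02
```

```text
t 15.55 yaw -0.2601 tilt [-0.0003 -0.0001] pos [0.5215 0.0221 0.0866] lugz 0.133
rz -0.2400977640399458 shift cm after turn -0.2615797051766266 2.451854768749548 F [-0.5 -0.5 -1.8] T [-0.05  0.32 -0.07] j [ 0.42  0.25 -0.51  0.   -0.82  0.89]
```

Emit:
jog_arm([
  [[0,0,-0.08,0.02,0.84,0,1],[0,0,-0.08,0.03,0.84,0,1],[0,0,-0.08,0.03,0.84,0,1],[0,0,0,0,0,0,1],[0,0,0,0,0,0,1],[0,0,0,0,0,0,1],[0,0,0,0,0,0,1],[0,0,0,0,0,0,1]],
])

```text
clock: 16.35
ee_pos: [0.5181, -0.002, 0.0865]
tool_rot: [0.0, 1.0, -0.01, -0.0]
ft_force: [0.5, 0.3, -2.5]
finger_gap: 0.0179
gripper_force: 60.0
```

```bash
python3 plan.py -0.02
```

```text
t 16.35 yaw -0.0204 tilt [-0. -0.] pos [ 0.5181 -0.002   0.0865] lugz 0.1329
rz -0.00039126841431447873 shift cm after turn 0.03225570818841001 0.03621915450461136 F [ 0.5  0.3 -2.5] T [-0.06  0.31  0.02] j [ 0.38  0.24 -0.51  0.   -0.81  1.18]
```

Now lower: the ledge is at 128 mm and the pocket floor at 123 mm.

Emit:
jog_arm([
  [[0,0,0,0.03,0.03,0.2,1],[0,0,0,0,0,0.2,1],[0,0,0,0,0,0.2,1],[0,0,0,0,0,0.1,1],[0,0,0,0,0,0,1],[0,0,0,0,0,0,1],[0,0,0,0,0,0,1],[0,0,0,0,0,0,1]],
])

```text
clock: 17.15
ee_pos: [0.5184, -0.0026, 0.0796]
tool_rot: [-0.0, 1.0, -0.01, 0.0]
ft_force: [0.3, 0.3, -1.9]
finger_gap: 0.018
gripper_force: 60.0
```

Emit:
jog_arm([
  [[0,0,0,0,0,0.1,1],[0,0,0,0,0,0.1,1],[0,0,0,0,0,0.05,1],[0,0,0,0,0,0,1],[0,0,0,0,0,0,1],[0,0,0,0,0,0,1],[0,0,0,0,0,0,1],[0,0,0,0,0,0,1]],
])

```text
clock: 17.95
ee_pos: [0.5183, -0.0026, 0.0771]
tool_rot: [0.0, 1.0, -0.01, 0.0]
ft_force: [0.3, 0.2, -2.1]
finger_gap: 0.0178
gripper_force: 60.0
```

```bash
python3 plan.py -0.02
```

```text
t 17.95 yaw -0.0197 tilt [ 0. -0.] pos [ 0.5183 -0.0026  0.0771] lugz 0.1235
rz 0.00028119158937231145 shift cm after turn 0.00840774745284449 -0.019744325445903575 F [ 0.3  0.2 -2.1] T [-0.11  0.35  0.01] j [ 0.37  0.25 -0.52  0.   -0.79  1.18]
```

Emit:
jog_arm([
  [[0,0,0,0,0,0.1,1],[0,0,0,0,0,0.1,1],[0,0,0,0,0,0,1],[0,0,0,0,0,0,1],[0,0,0,0,0,0,1],[0,0,0,0,0,0,1],[0,0,0,0,0,0,1],[0,0,0,0,0,0,1]],
])

```text
clock: 18.75
ee_pos: [0.5188, -0.0026, 0.076]
tool_rot: [-0.0, 1.0, -0.01, 0.001]
ft_force: [-3.8, 0.8, 6.9]
finger_gap: 0.0179
gripper_force: 60.0
```

```bash
python3 plan.py -0.02
```

```text
t 18.75 yaw -0.0194 tilt [0.0013 0.0001] pos [ 0.5188 -0.0026  0.076 ] lugz 0.1224
rz 0.0005576893497042899 shift cm after turn -0.03352596196572997 -0.0196173147347821 F [-3.8  0.8  6.9] T [-0.12  1.    0.01] j [ 0.37  0.26 -0.53  0.   -0.79  1.18]
```

Emit:
jog_arm([
  [[0,0,0,0,0,-0.1,2],[0,0,0,0,0,0,3],[0,0,0,0,0,0,4],[0,0,0,0,0,0,4],[0,0,0,0,0,0,4],[0,0,0,0,0,0,4],[0,0,0,0,0,0,4],[0,0,0,0,0,0,4]],
])

```text
clock: 19.55
ee_pos: [0.5183, -0.0026, 0.0761]
tool_rot: [0.0, 1.0, -0.01, 0.0]
ft_force: [0.1, 0.2, -0.0]
finger_gap: 0.0399
gripper_force: 0.0
```

Emit:
jog_arm([
  [[0,0,0,0,0,-1,4],[0,0,0,0,0,-3,4],[0,0,0,-1,0,-4,4],[0,0,0,-1,0,-4,4],[0,0,0,-1,0,-4,4],[0,0,0,0,0,-3,4],[0,0,0,0,0,-2,4],[0,0,0,0,0,0,4]],
])

```text
clock: 20.35
ee_pos: [0.4896, -0.0019, 0.2903]
tool_rot: [-0.001, 1.0, -0.01, 0.003]
ft_force: [0.1, 0.3, 0.0]
finger_gap: 0.0398
gripper_force: 0.0
```

```bash
python3 - <<'E'
from h import *
import pickle
o=monitor.observe();s=vision.snapshot('scene');w=vision.snapshot('wrist')
pickle.dump((o,s,w),open('g2.pkl','wb'));print(o['clock'],o['ee_pos'])
a=cv2.resize(s['img'][150:260,225:355],(400,338),interpolation=2)
b=cv2.resize(w['img'],(400,300),interpolation=3);z=np.zeros((340,800,3),np.uint8);z[:338,:400]=a;z[:300,400:]=b
cv2.imwrite('pics/g2.png',z[:,:,::-1])
E
```

```text
20.35 [ 0.48963905 -0.00185103  0.29033229]
```

View pics/g2.png

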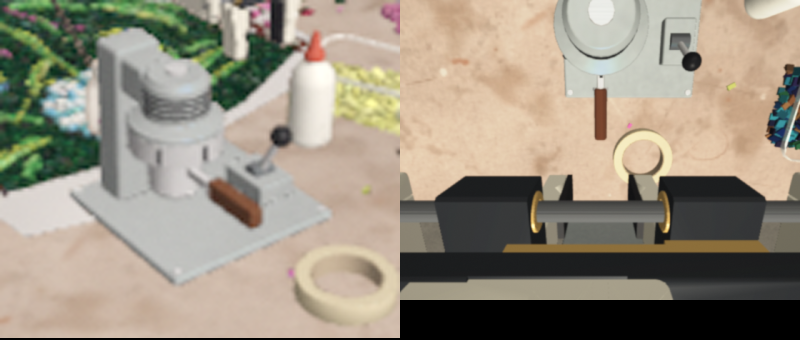

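The crop shows the cup hanging in the collar with its handle over the plate's front. The lever is still off, leaning forward, with its ball at wrist-crop pixel (690,62). Next I'll turn the tool a quarter turn to clear the head, shut the fingers and push the ball back from the front.

Emit:
jog_arm([
  [[0,0,0.14,0,0,0,0],[0,0,0.14,0,0,0,0],[0,0,0.14,0,0,0,0],[0,0,0.14,0,0,0,0],[0,0,0.14,0,0,0,0],[0,0,0.14,0,0,0,0],[0,0,0.14,0,0,0,0],[0,0,0.14,0,0,0,0]],
], squeeze=20)

```text
clock: 21.25
ee_pos: [0.4877, -0.0022, 0.2849]
tool_rot: [0.001, 0.84, -0.542, -0.001]
ft_force: [-0.3, 0.4, -0.7]
finger_gap: 0.0007
gripper_force: 0.0
```

Emit:
jog_arm([
  [[0,0,0.14,0,0,0,0],[0,0,0.14,0,0,0,0],[0,0,0.15,0,0,0,0],[0,0,0,3,-1,0,0],[0,0,0,4,-1,0,0],[0,0,0,4,-1,0,0],[0,0,0,1.8,-0.5,0,0],[0,0,0,0,0,0,0]],
])

```text
clock: 22.05
ee_pos: [0.5231, -0.1321, 0.2843]
tool_rot: [-0.001, -0.706, 0.708, 0.001]
ft_force: [0.2, 0.3, -0.3]
finger_gap: 0.0007
gripper_force: 0.0
```

```bash
python3 plan.py -0.02
```

```text
t 22.05 yaw -1.5728 tilt [-0.0033 -0.0004] pos [ 0.5231 -0.1321  0.2843] lugz 0.3307
rz -1.5527850359244733 shift cm after turn -0.7254383116868384 -12.957680541017316 F [ 0.2  0.3 -0.3] T [ 0.05  0.09 -0.01] j [ 0.12  0.1  -0.19 -0.   -1.28 -0.12]
```

Emit:
jog_arm([
  [[0,0,0,0,0,4,0],[0,0,0,0,0,4,0],[0,0,0,0,0,4,0],[0,0,0,0,0,4,0],[0,0,0,0,0,3,0],[0,0,0,0,0,0.8,0],[0,0,0,0,0,0,0],[0,0,0,0,-1,0,0]],
])

```text
clock: 22.85
ee_pos: [0.5338, -0.1298, 0.0894]
tool_rot: [-0.0, 0.708, -0.707, 0.0]
ft_force: [1.2, 0.4, 0.7]
finger_gap: 0.0003
gripper_force: 0.0
```

Emit:
jog_arm([
  [[0,0,0,0,-1,0,0],[0,0,0,0,-1,0,0],[0,0,0,0,-1,0,0],[0,0,0,0,-1,0,0],[0,0,0,0,-1,0,0],[0,0,0,0,-1,0,0],[0,0,0,0,-1,0,0],[0,0,0,0,0,0,0]],
])

```text
clock: 23.65
ee_pos: [0.605, -0.1299, 0.0878]
tool_rot: [-0.0, 0.708, -0.707, 0.0]
ft_force: [-0.5, 0.1, 0.2]
finger_gap: 0.0001
gripper_force: 0.0
```

Emit:
jog_arm([
  [[0,0,0,0,-0.5,0,0],[0,0,0,0,-0.5,0,0],[0,0,0,0,-0.5,0,0],[0,0,0,0,-0.3,0,0],[0,0,0,0,0,0,0],[0,0,0,0,0,0,0],[0,0,0,0,0,0,0],[0,0,0,0,0,0,0]],
])

```text
clock: 24.45
ee_pos: [0.6215, -0.1299, 0.0882]
tool_rot: [-0.0, 0.707, -0.707, 0.0]
ft_force: [0.2, 0.2, 1.2]
finger_gap: 0.0007
gripper_force: 0.0
```

```bash
python3 - <<'E'
from h import *
o=monitor.observe();s=vision.snapshot('scene');print(o['clock'],o['ee_pos'],o['ft_force'])
cv2.imwrite('pics/g3.png',cv2.resize(s['img'][130:260,225:375],(690,598),interpolation=2)[:,:,::-1])
E
```

```text
24.45 [ 0.62150687 -0.12985297  0.08824156] [0.19445173 0.17898897 1.16097448]
```

View pics/g3.png

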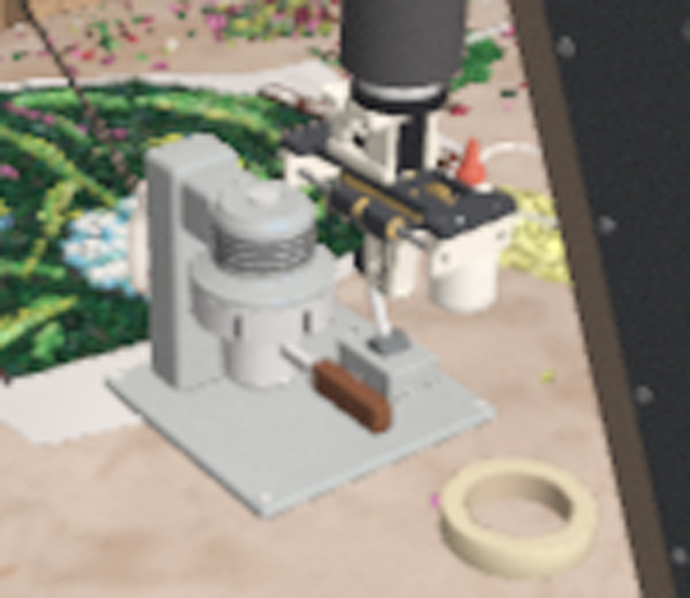

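The crop shows the lever leaning back ahead of the fingers, and the cup still in place. I'll push gently on to the end stop.

Emit:
jog_arm([
  [[0,0,0,0,-0.3,0,0],[0,0,0,0,-0.3,0,0],[0,0,0,0,-0.2,0,0],[0,0,0,0,0,0,0],[0,0,0,0,0,0,0],[0,0,0,0,0,0,0],[0,0,0,0,0,0,0],[0,0,0,0,0,0,0]],
])

```text
clock: 25.3
ee_pos: [0.6279, -0.13, 0.0877]
tool_rot: [0.001, 0.707, -0.707, -0.001]
ft_force: [-5.8, 0.0, 2.9]
finger_gap: 0.0004
gripper_force: 2.9
```

Emit:
jog_arm([
  [[0,0,0,0,-0.2,0,0],[0,0,0,0,0,0,0],[0,0,0,0,0,0,0],[0,0,0,0,0,0,0],[0,0,0,0,2,0,0],[0,0,0,0,3,0,0],[0,0,0,0,3,-2,0],[0,0,0,0,0,-4,0]],
])

```text
clock: 26.1
ee_pos: [0.5459, -0.1299, 0.1456]
tool_rot: [-0.003, -0.707, 0.707, 0.003]
ft_force: [1.7, 0.2, 0.3]
finger_gap: 0.0005
gripper_force: 0.0
```

Emit:
jog_arm([
  [[0,0,0,0,0,-4,0],[0,0,0,0,0,-4,0],[0,0,0,0,0,-4,0],[0,0,0,0,0,-2,0],[0,0,0,0,0,0,0],[0,0,0,0,0,0,0],[0,0,0,0,0,0,0],[0,0,0,0,0,0,0]],
])

```text
clock: 26.9
ee_pos: [0.5511, -0.1299, 0.2868]
tool_rot: [0.001, 0.707, -0.707, -0.001]
ft_force: [0.2, -0.6, 0.1]
finger_gap: 0.0004
gripper_force: 0.0
```

```bash
python3 - <<'E'
from h import *
o=monitor.observe();s=vision.snapshot('scene');t=vision.snapshot('top');print(o['clock'],o['ee_pos'],o['ft_force'])
g=cv2.cvtColor(s['img'],6)
x=s['img'][150:260,225:355]
z=np.hstack([cv2.resize(x,(400,400),interpolation=2),cv2.resize(t['img'][150:270,270:390],(400,400),interpolation=2)])
cv2.imwrite('pics/g4.png',z[:,:,::-1])
E
```

```text
26.9 [ 0.55106507 -0.12993289  0.28681219] [ 0.23680687 -0.56892984  0.09785744]
```

View pics/g4.png

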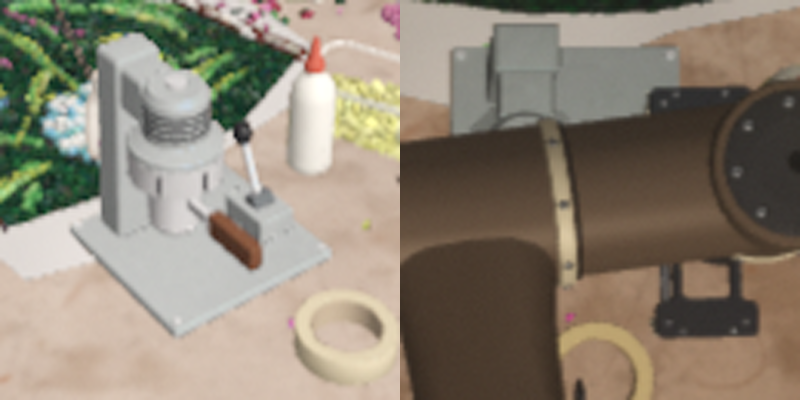

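The crop shows the lever leaning back with its ball at crop pixel (242,132), and the cup hanging with its handle to the front. I'll check the ball position in numbers and hand in if it holds.

```bash
python3 - <<'E'
from h import *
s=vision.snapshot('scene');g=cv2.cvtColor(s['img'],cv2.COLOR_RGB2GRAY)
b=np.argwhere(g[178:194,296:312]<60).mean(0)[::-1]+[296,178]
e,d=ray(s,*b);p=e+d*((-.1295-e[1])/d[1]);a=np.arctan2(p[0]-.621,p[2]-.034)+.5;print(b,p,'switch',a)
if a>.88 and abs(p[2]-.1)<.012: print(robot.hand_in())
E
```

```text
[301.         181.57142857] [ 0.66739595 -0.1295      0.11183052] switch 1.0375580702459688
the job is handed in; nothing more can be done
None
```

The cup is locked in the collar with its handle at the front mark, and the switch lever went to its back stop (measured about 1.04 rad, on). The gripper was clear of everything, no bystander looked moved, and I handed the job in at about 27 s; no verdict came back.

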